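Close up the loaded fuse cubby

ROBOT

A 6-joint arm with a two-finger parallel gripper is mounted at the origin on the work surface. World frame = base frame: x ahead of the robot, y to its left, z up, the work surface at z = 0. Lengths are in m, angles in rad, forces in N, time in s.
With the tool pointing down it reaches from about 0.3 to 0.875 m from the base axis. Payload 6.4 kg.
Tool frame: the origin (TCP) lies at the very end of the fingers, on their centre line; the grasp point (between the pads) lies 19 mm behind it; z points along the fingers, y is the direction in which the jaws open and shut (so a half turn about z gives the same grasp; the last joint's range is limited). The gripper opens to 85 mm and grips with 20 to 120 N. Pads are 22 mm wide; open, the fingers measure 114 mm over their backs; the gripper's body (76 mm by 85 mm) begins 54 mm behind the grasp point. The pads swing forward as they close: fully open they stand 13 mm farther back than shut.
Start: joints at [-1.432, 0.181, 1.607, -0, 1.354, -0.206], TCP at [0.194, -0.541, 0.231] pointing down, gripper open.
Joint ranges: [-2.99, 2.99], [-0.89, 2.07], [0.3, 2.58], [-1.14, 4.28], [0, 2.63], [-3.12, 3.12]. Speed limits (rad/s): [2.57, 2.57, 3.01, 3.14, 3.14, 3.14].

INTERFACE

Orientations are given as [roll, pitch, yaw] about the fixed x, y, z axes, in that order (R = Rz(yaw) Ry(pitch) Rx(roll)).
In Python, from plant import r gives the robot as it stands. Calls block until the motion is done:
- r.movep(position, orientation): joint-space move of the TCP to a pose.
- r.move_straight(position, ori=None, speed=0.15): straight line of the TCP; ori=None keeps the orientation; speed is the mean speed in m/s.
- r.move_joints(angles): joint-space move.
- r.gripper_open() and r.grab(): open the fingers fully, or close them until they stop; the grip force is fixed at half the most.
- r.hold(seconds).
- r.ik(position, orientation): joint angles nearest the present ones, or None.
- r.sense(): the state.
- r.snapshot(name): name is "side" or "top"; returns a dict with "frame" (480x640x3 uint8, red, green, blue), "depth" (480x640 float32, m along the optical axis (not along the pixel's ray), 0 where there is no reading), "vertical_fov" (degrees; the focal length in pixels is half the picture's height over the tangent of half this angle, whatever the lens; pixels are square), "cx", "cy" (the principal point, pixels), "view" (4x4, takes a point from world to camera coordinates). Camera axes: x right, y down, z forward; pixel columns grow to the right and rows downward; lengths in m; the calibration is good to about 2 mm. A picture is of the moment at which its call begins.
A pose or a line that the arm cannot do raises r.MotionError and nothing moves.
- r.hand_in(): hands the job in, once; it reports no verdict.
The state is a dict: "t": time; "qpos": joint angles; "joint_vel": joint speeds; "tau": joint torques, N m; "eef_pos": TCP position; "tool_rot": TCP orientation; "force": force on the tool from outside, world axes, zero at the start; "wrist_torque": the same for the moment, N m; "grip_width": finger opening in m.
Only numpy, scipy, OpenCV 4.12 (cv2) and the standard library are available. Lean on these libraries where they do the work, as an engineer would, in place of code of your own. Each camera call takes 0.05 s, during which the arm holds its last target.

TASK

The fuse is already in its holder inside the cubby. Lay the black oblong lid (not the square or the round one) flat on the fuse holder, rib up and lined up with it so that it covers the opening, and let go; then slide the cubby's clear acrylic door fully shut over it and leave everything at rest.

Things in the scene. Friction and masses are not known exactly. Their poses are not given: they have to be found in the camera images.
- lid_long: Loose black oblong lid, rib up on the table: plate 80 (x) x 50 (y) x 6 mm, on its middle an upright grip rib 46 (x) x 14 (y) mm, from 6 to 30 mm above the underside. Origin: centre of the underside, z up. 42 to 84 g. Two bystander lids (50 mm square; round, 54 mm across) carry the same rib.
- holder: Fixed black open-topped box 66 (x) x 36 (y) x 22 mm, 5 mm walls, fuse inside below the rim. Origin: centre of underside, z up; the lid rests on the rim 22 mm above it, long side along x. It stands in a grey open well 140 mm (across the slide) x 160 mm, walls 62 and door rails 70 mm above the table; over 45 mm free from its centre to walls and door edge.
- door (a joint): How far the clear sliding door is open, in m: 0 is fully shut at its stop over the well, 0.165 fully open; it starts 0.13 to 0.16 open. It slides level and straight with about 1.2 N of friction and stays where it is left.
- door_handle (a point): Centre of the top of the door's upright aluminium grip bar, 100 mm above the table, on the middle of the clear door (132 x 166 mm). Bar 60 mm along x (across the slide), 14 mm wide along y, reaching 28 mm down to a foot 70 x 22 mm; panel top 32 mm below this point. z up. The door opens along the point's +y and shuts along its -y.
Mind the look-alikes: they are no part of the job. What is shaped like the lid_long but blue, purple or turquoise is not meant.

How it is judged:
On the way, in this order (a step that is already met when the one before it is completed fails the run):
1. the oblong lid lies flat on the fuse holder, lined up, and is let go (horizontal distance between lid_long and holder below 0.012 m and z of lid_long in the frame of holder between 0.019 and 0.026 m and angle between lid_long's own z axis and vertical below 0.1 rad and angle between the x axis of lid_long and the x axis of holder, either way round below 0.2 rad and contact force between the fingers and lid_long below 0.1 N), for 0.2 s.
2. the door is slid shut (value of joint door below 0.01 m), for 0.2 s.
At the end, for the whole second after the job is handed in: The oblong lid lies flat and rib up on the fuse holder's rim (tilt under 0.1 rad), its centre within 12 mm of the holder's and its long side within 0.2 rad of the holder's long side, released and at rest; the acrylic door is shut to within 10 mm of its stop and at rest (horizontal distance between lid_long and holder below 0.012 m and z of lid_long in the frame of holder between 0.019 and 0.026 m and angle between lid_long's own z axis and vertical below 0.1 rad and angle between the x axis of lid_long and the x axis of holder, either way round below 0.2 rad and linear speed of lid_long below 0.02 m/s and value of joint door below 0.01 m and velocity of joint door between -0.01 and 0.01 m/s); the robot touches nothing.
It also fails if it takes over 48 s, if anything falls off the work surface, if the arm or the gripper's body presses on something with over 40 N, if the wrist force passes 120 N, or if a joint passes its speed limit or range.

## Working session

There is one attempt and no reset: what is moved stays moved. The work goes in short steps, each a Python script; the robot and the scene stay as the last script left them, time stands still between calls to the robot, and variables do not carry over. Pictures are saved under pics/ and viewed, and the job is handed in when it is done.

```bash
ls; mkdir -p pics; python3 - <<'E'
from plant import r
import cv2,numpy as np
for n in("top","side"):
    s=r.snapshot(n); np.savez(f"s_{n}.npz",**s)
    cv2.imwrite(f"pics/{n}0.png",s["frame"][:,:,::-1])
    print(n,s["vertical_fov"],s["cx"],s["cy"],np.round(s["view"],4).tolist())
st=r.sense();print(st)
E
```

```text
pics
top 52.47450823906628 320.7692079507765 245.70848666766864 [[0.1311, -0.9914, 0.0047, -0.2131], [-0.9646, -0.1286, -0.2304, 0.5907], [0.229, 0.0257, -0.9731, 0.6116], [0.0, 0.0, 0.0, 1.0]]
side 50.55394879549005 317.46488233491874 241.7210114095726 [[0.9904, -0.138, -0.0038, -0.6006], [-0.1079, -0.7568, -0.6447, -0.0018], [0.0861, 0.6389, -0.7645, 0.7638], [0.0, 0.0, 0.0, 1.0]]
{'t': 0.1, 'qpos': array([-1.43230517e+00,  1.81499958e-01,  1.60788753e+00, -9.01330051e-06,
        1.35383472e+00, -2.06305250e-01]), 'joint_vel': array([-9.68760795e-04, -1.26509933e-03, -2.32032982e-03, -1.00241043e-05,
        1.01070269e-03, -9.94178820e-04]), 'tau': array([ 7.46255519e-04, -4.45874727e+01, -3.52239025e+01, -3.19376459e-04,
        4.05576982e-03,  4.68456199e-05]), 'eef_pos': array([ 0.19429333, -0.54064803,  0.23046548]), 'tool_rot': array([-3.13999586e+00, -3.25192471e-04,  3.44798099e-01]), 'force': array([0.81628097, 0.49149022, 0.54004413]), 'wrist_torque': array([-0.01781345,  0.01632565, -0.01607328]), 'grip_width': 0.08543492946795117}
```

View pics/top0.png

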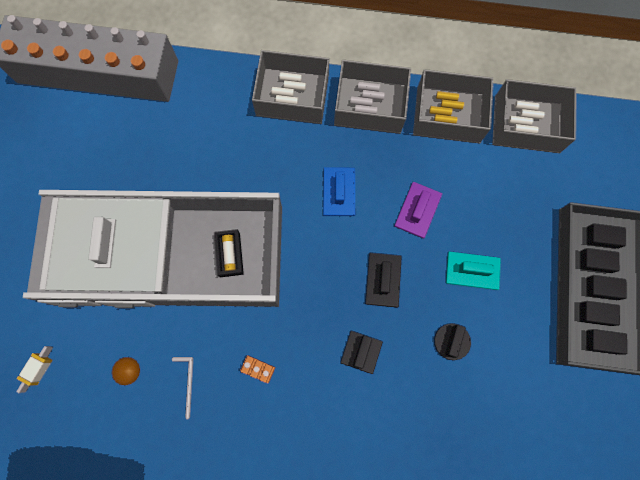

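View pics/side0.png

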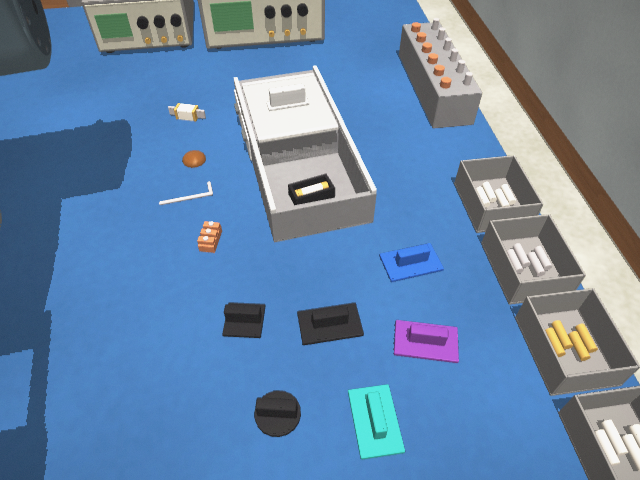

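Top view: the lid candidates are black oblong (384,279), black square (362,352), black round (452,341), blue (340,191), purple (418,210) and turquoise (473,270). There are also black blocks in the right-hand rack (606,236 to 342). By the description I choose (384,279). The holder is at (229,253) and the handle at (102,241). Next I measure them.

```bash
cat > h.py <<'E'
import numpy as np,cv2
def cam(s):
    f=240/np.tan(np.radians(float(s["vertical_fov"]))/2); V=np.array(s["view"]); return f,float(s["cx"]),float(s["cy"]),V[:3,:3],V[:3,3]
def ray(s,uv,z):
    f,cx,cy,R,t=cam(s); uv=np.atleast_2d(np.array(uv,float))
    d=np.c_[(uv[:,0]-cx)/f,(uv[:,1]-cy)/f,np.ones(len(uv))]@R; o=-R.T@t
    return o+d*((z-o[2])/d[:,2])[:,None]
def pts(s):
    f,cx,cy,R,t=cam(s); v,u=np.mgrid[:480,:640]; D=np.array(s["depth"],float)
    P=np.stack([(u-cx)/f*D,(v-cy)/f*D,D],-1)
    W=(P-t)@R; W[D==0]=np.nan; return W
def rect(xy):
    (c,wh,a)=cv2.minAreaRect((np.array(xy)[:,:2]*1000).astype(np.float32))
    w,h=wh
    if w<h: w,h,a=h,w,a+90
    return np.array(c)/1000,w,h,(a+90)%180-90
def contour(m):
    cs,_=cv2.findContours(m.astype(np.uint8),cv2.RETR_EXTERNAL,cv2.CHAIN_APPROX_NONE)
    return max(cs,key=cv2.contourArea)[:,0]
E
python3 - <<'E'
from h import *
for n,boxes in {"top":dict(lid=(355,240,412,318),holder=(208,222,250,284),handle=(85,210,122,272)),"side":dict(lid=(290,296,370,350),holder=(282,170,340,208),handle=(260,78,315,112))}.items():
    s=dict(np.load(f"s_{n}.npz")); W=pts(s); g=s["frame"].max(-1)
    for k,(a,b,c,d) in boxes.items():
        roi=np.zeros((480,640),bool); roi[b:d,a:c]=1
        zz=W[...,2][roi]; print(n,k,"zpct",np.round(np.nanpercentile(zz,[1,10,25,50,75,90,97,99]),4))
        if k!="handle":
            m=roi&(g<70); q=contour(m); 
            for z in((.0,.006) if k=="lid" else (.022,.025,.028)): print("  dark",z,rect(ray(s,q,z)))
        t={"lid":.022,"holder":.016,"handle":.09}[k]
        m=roi&(W[...,2]>t); q=contour(m); P=W[m]; top=np.nanpercentile(P[:,2],80)
        print("  top",len(P),top,rect(ray(s,q,{"lid":.03,"handle":.1}.get(k,top))),"pts",rect(P[P[:,2]>top-.004]))
    x0,y0,x1,y1=boxes["lid"]; cr=s["frame"][y0-30:y1+30,x0-30:x1+30,::-1]; cv2.imwrite(f"pics/crop_{n}.png",cv2.resize(cr,None,fx=4,fy=4))
    x0,y0,x1,y1=boxes["holder"]; cr=s["frame"][y0-30:y1+30,x0-30:x1+30,::-1]; cv2.imwrite(f"pics/croph_{n}.png",cv2.resize(cr,None,fx=4,fy=4))
E
```

```text
top lid zpct [-0.0029 -0.0015 -0.0006  0.0009  0.0055  0.0076  0.0297  0.0309]
  dark 0.0 (array([ 0.59019336, -0.23229938]), 79.98616027832031, 50.51002883911133, 1.9540867805480957)
  dark 0.006 (array([ 0.58910748, -0.2316329 ]), 79.3306655883789, 50.09611511230469, 1.954084038734436)
  top 309 0.03051416489428832 (array([ 0.58936108, -0.23150282]), 46.34638595581055, 14.44631290435791, 1.8979250192642212) pts (array([ 0.5901701 , -0.23189644]), 46.10491180419922, 14.149120330810547, 2.2371675968170166)
top holder zpct [0.0012 0.0028 0.0038 0.0055 0.0222 0.0257 0.0271 0.0278]
  dark 0.022 (array([0.59548944, 0.00353989]), 69.49929809570312, 38.7093391418457, 14.734490394592285)
  dark 0.025 (array([0.59490735, 0.00288719]), 69.20567321777344, 38.54581832885742, 14.734448432922363)
  dark 0.028 (array([0.59432532, 0.0022345 ]), 68.91212463378906, 38.38228988647461, 14.734478950500488)
  top 900 0.026243811788256702 (array([0.59604016, 0.00370056]), 68.23580932617188, 37.3309326171875, 14.995294570922852) pts (array([0.59707202, 0.00461918]), 66.65164947509766, 36.26130676269531, 14
[... 1040 characters left out ...]
, -0.00253758]), 71.14803314208984, 51.49656677246094, 13.665019989013672)
  dark 0.028 (array([ 0.59574084, -0.00561435]), 70.76375579833984, 51.218475341796875, 13.66473388671875)
  top 1166 0.059668558630881365 (array([ 0.59267078, -0.036399  ]), 80.14307403564453, 71.39859771728516, -8.141181945800781) pts (array([ 0.58900989, -0.06786118]), 82.25764465332031, 11.927713394165039, 6.1370134353637695)
side handle zpct [0.0627 0.0666 0.0674 0.0686 0.083  0.0979 0.1002 0.1007]
  top 337 0.10001069597979821 (array([0.57805487, 0.16008844]), 60.80666732788086, 28.703935623168945, 6.0407795906066895) pts (array([0.57830145, 0.16769102]), 59.27920913696289, 15.558625221252441, 5.657958030700684)
```

View pics/crop_top.png

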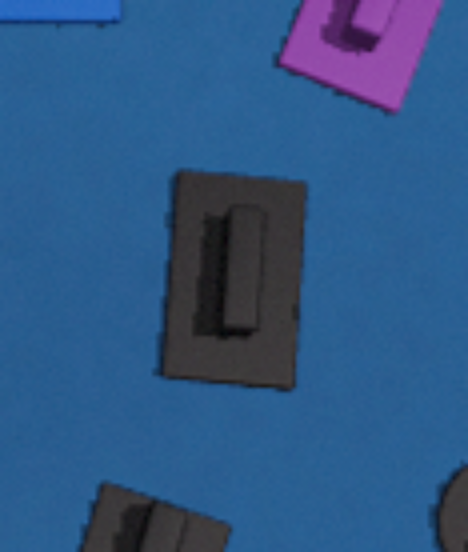

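View pics/croph_top.png

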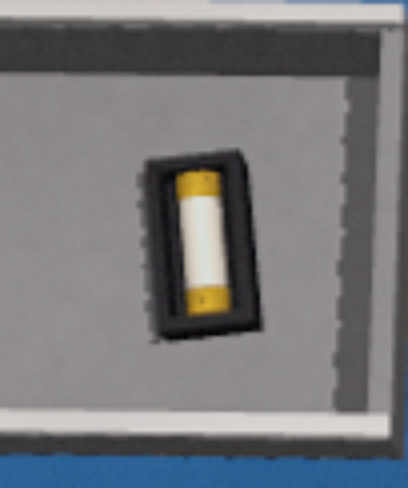

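The crop confirms the black oblong plate with its rib (about 80x50 mm, rib 46x14 mm). The holder crop shows the open box turned slightly inside the well. Next I measure the well's free space and refine the holder and door axes.

```bash
python3 - <<'E'
from h import *
for n,hb in {"top":(200,215,260,290),"side":(275,165,345,210)}.items():
    s=dict(np.load(f"s_{n}.npz")); W=pts(s); z=W[...,2]; g=s["frame"].max(-1)
    roi=np.zeros((480,640),bool); a,b,c,d=hb; roi[b:d,a:c]=1
    m=roi&(z>.0225)&(z<.030)&(g<75)
    # horizontal top only
    P=W[m]; print(n,"rim",len(P),np.nanmedian(P[:,2]),rect(P))
    big=np.zeros((480,640),bool)
    if n=="top": big[185:312,20:290]=1
    else: big[65:245,230:380]=1
    m=big&(z>.05)&(z<.075); q=W[m]; print("cubby",rect(q))
    th=np.radians(6.5); c0=np.array([.597,.0046]); ex=np.array([np.cos(th),np.sin(th)]); ey=np.array([-ex[1],ex[0]])
    L=np.stack([(W[...,:2]-c0)@ex,(W[...,:2]-c0)@ey],-1)
    np.savez(f"L_{n}.npz",L=L,z=z)
    def prof(ax,lo,hi,o0,o1,step=.004):
        o=1-ax
        for v in np.arange(lo,hi,step):
            k=(abs(L[...,ax]-v)<step/2)&(L[...,o]>o0)&(L[...,o]<o1)&(z>-.02)&(z<.12)
            if k.sum(): print("%d:%d"%(v*1000,np.median(z[k])*1000),end=" ")
        print()
    print("along y (slide)"); prof(1,-.09,.27,-.035,-.025)
    print("across x @y=-.03"); prof(0,-.11,.11,-.035,-.028)
    print("across x @y=.03"); prof(0,-.11,.11,.025,.035)
E
```

```text
top rim 429 0.025879400105102496 (array([0.596547  , 0.00448209]), 65.56634521484375, 36.26130676269531, 14.63277530670166)
cubby (array([0.58466016, 0.09901376]), 344.54559326171875, 159.3441619873047, -83.10117673873901)
along y (slide)
-90:0 -86:0 -81:0 -77:25 -73:62 -69:61 -61:3 -57:3 -53:3 -49:4 -45:3 -41:4 -37:4 -33:3 -29:3 -25:3 -21:5 -17:15 -13:19 -9:18 -5:23 -1:22 2:20 6:23 10:24 14:25 18:4 22:3 26:3 30:3 34:4 38:4 42:3 46:4 50:4 54:2 58:4 62:3 66:4 70:4 74:3 78:3 82:66 86:67 90:17 94:67 98:67 102:67 106:67 110:66 114:67 118:67 122:67 126:68 130:67 134:67 138:67 142:67 146:67 150:67 154:73 158:86 162:88 166:90 170:72 174:71 178:66 182:67 186:67 190:67 194:67 198:67 202:67 206:66 210:67 214:67 218:68 222:67 226:67 230:67 234:67 238:67 242:68 246:68 250:62 254:62 258:61 262:61 266:61 
across x @y=-.03
-110:0 -106:0 -102:0 -97:0 -93:0 -89:0 -85:0 -81:0 -77:35 -73:69 -69:69 -61:3 -57:4 -53:4 -49:4 -45:4 -41:4 -37:3 -33:3 -29:3 -25:4 -21:3 -17:3 -13:3 -9:3 -5:4 -1:3 2:3 6:3 10:3 14:3 18:4 22:3 26:3 30:3 34:4 38:4 42:4 46:4 50:4 54:3 58:4 62:3 66:3 70:37 74:70 78:69 102:1 106:0 
a
[... 666 characters left out ...]
 42:3 46:3 50:3 54:2 58:3 62:4 66:3 70:4 74:4 78:4 82:64 86:66 90:42 94:30 98:66 102:67 106:67 110:67 114:67 118:67 122:67 126:68 130:67 134:67 138:67 142:67 146:67 150:67 154:69 158:82 162:82 166:95 170:78 174:71 178:68 182:67 186:67 190:67 194:66 198:67 202:67 206:67 210:67 214:67 218:67 222:67 226:67 230:67 234:66 238:68 242:68 246:68 250:66 258:62 262:62 266:61 
across x @y=-.03
-110:0 -106:0 -102:0 -97:0 -93:0 -89:0 -85:-1 -81:0 -77:20 -73:69 -69:69 70:47 74:68 78:69 98:0 102:0 106:0 
across x @y=.03
-110:0 -106:0 -102:0 -97:0 -93:0 -89:0 -85:0 -81:0 -77:29 -73:69 -69:69 -61:4 -57:3 -53:4 -49:3 -45:3 -41:3 -37:3 -33:4 30:25 38:4 42:3 46:4 50:3 54:4 58:3 62:3 66:3 70:34 74:69 78:69 106:0
```

Measured (local frame on the holder): end wall inner face at -65 mm, door edge at +80 mm and rails at -66 and +70 mm. The open fingers need about 58 mm, so they fit. Rim height is about 0.0255 m and the panel top is at 0.068 m, matching the given sizes. Now the grasp.

```bash
python3 - <<'E'
from plant import r
import numpy as np,cv2
d=lambda a:[np.pi,0,np.radians(a)]
print(r.ik([.59,-.2317,.0095],d(1.95)),r.ik([.597,.0048,.036],d(14.4)))
r.movep([.59,-.2317,.11],d(1.95))
r.move_straight([.59,-.2317,.0095])
s=r.sense();print(s["t"],s["eef_pos"],s["force"])
r.grab()
s=r.sense();print(s["t"],s["grip_width"],s["force"])
r.move_straight([.59,-.2317,.15],speed=.2)
s=r.sense();print(s["t"],s["grip_width"],s["force"])
for n in("top","side"):
    p=r.snapshot(n); np.savez(f"g_{n}.npz",**p); cv2.imwrite(f"pics/{n}1.png",p["frame"][:,:,::-1])
E
```

```text
[-5.61138488e-01  5.75559022e-01  1.57295789e+00 -4.44089210e-16
  9.93075742e-01  9.75623918e-01] [-1.90576815e-01  4.68968780e-01  1.67122424e+00 -4.44089210e-16
  1.00139964e+00  1.12889210e+00]
2.7917 [ 0.59066501 -0.23232807  0.01041644] [ 0.29994586 -0.43289367  0.56858041]
3.45 0.012686369144955684 [0.9866204  0.11780742 2.86507487]
4.3 0.01290626759259054 [-0.25401735 -0.71152696 -1.0777547 ]
```

View pics/side1.png

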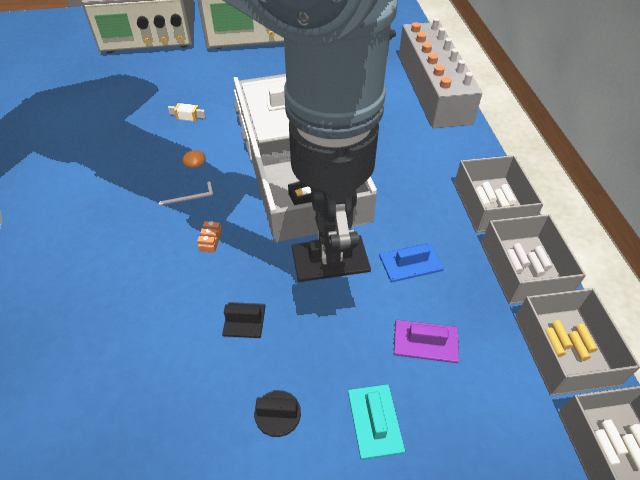

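The side view shows the lid held level in the fingers at about (331,258), well off the table. Now I carry it over and lower it while watching the force.

```bash
python3 - <<'E'
from plant import r
import numpy as np,cv2
d=lambda a:[np.pi,0,np.radians(a)]
x,y=.597,.0048
r.move_straight([x,y,.15],ori=d(14.4),speed=.15)
r.move_straight([x,y,.045],speed=.1)
r.hold(.2); s=r.sense(); f0=s["force"][2]; print(s["t"],s["eef_pos"],s["tool_rot"],s["force"])
for n in("top","side"):
    p=r.snapshot(n); np.savez(f"p_{n}.npz",**p); cv2.imwrite(f"pics/{n}2.png",p["frame"][:,:,::-1])
E
```

```text
7.525 [0.5974746  0.00473964 0.04569688] [ 3.14104948e+00 -1.10534814e-03  2.51369867e-01] [ 0.20377283  0.27088746 -0.36510051]
```

View pics/side2.png

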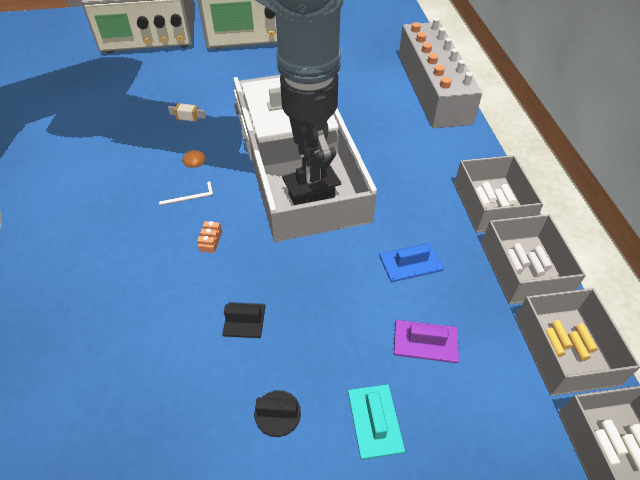

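View pics/top2.png

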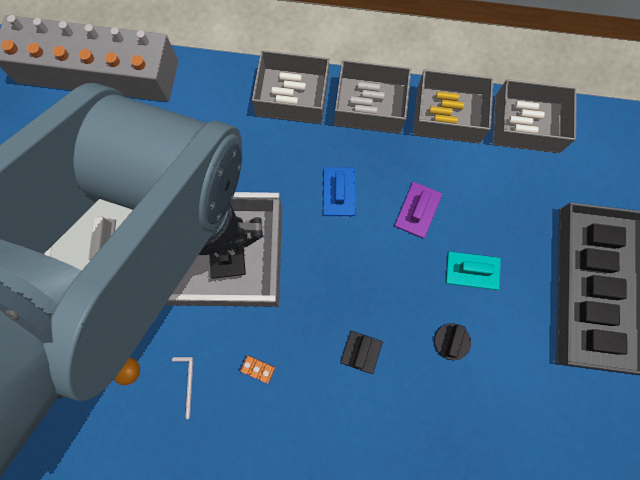

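The lid hovers just over the holder, side (312,185) and top (228,262), clear of the walls. I lower it to contact and release.

```bash
python3 - <<'E'
from plant import r
import numpy as np,cv2
from h import *
x,y=.597,.0048
f0=r.sense()["force"][2]
z=.039
r.move_straight([x,y,z],speed=.05)
while z>.030:
    r.hold(.05); s=r.sense(); df=s["force"][2]-f0
    print(round(z,4),s["eef_pos"][2].round(4),df.round(2))
    if df>3: break
    z-=.001; r.move_straight([x,y,z],speed=.02)
r.gripper_open()
s=r.sense();print(s["t"],s["force"],s["grip_width"],s["eef_pos"])
r.hold(.1)
r.move_straight([x,y,.19],speed=.15)
for n in("top","side"):
    p=r.snapshot(n); np.savez(f"q_{n}.npz",**p); cv2.imwrite(f"pics/{n}3.png",p["frame"][:,:,::-1])
print(r.sense()["t"])
E
```

```text
0.039 0.0385 -1.71
0.038 0.038 -1.79
0.037 0.037 -0.87
0.036 0.0359 -0.2
0.035 0.0359 6.9
9.8417 [0.16109374 0.39475144 0.68192276] 0.08526683452954961 [0.59698757 0.004798   0.0349624 ]
11.225
```

View pics/side3.png

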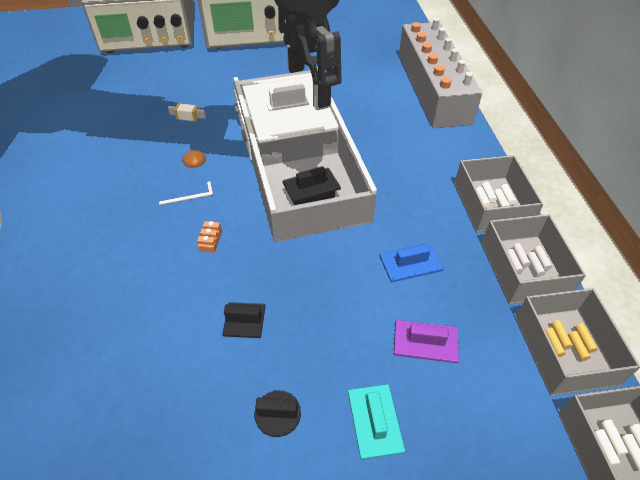

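View pics/top3.png

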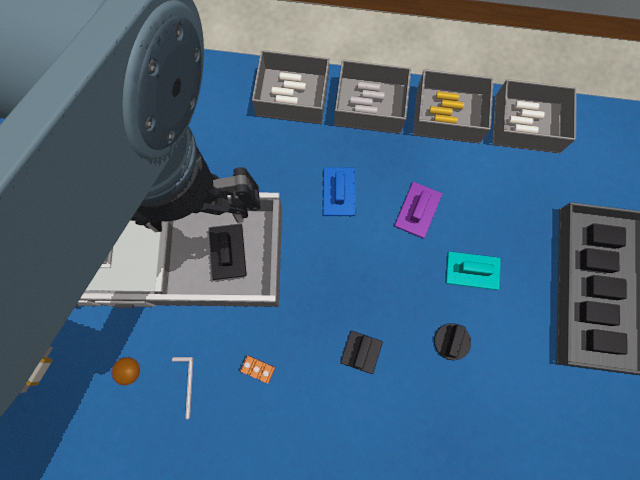

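The lid now lies in the well, side (312,185) and top (227,251), rib up and clear of the fingers. I check its pose before touching the door.

```bash
python3 - <<'E'
from h import *
for n,(a,b,c,d) in {"top":(203,222,252,284),"side":(278,164,345,206)}.items():
    s=dict(np.load(f"q_{n}.npz")); W=pts(s); z=W[...,2]; g=s["frame"].max(-1)
    roi=np.zeros((480,640),bool); roi[b:d,a:c]=1
    m=roi&(z>.045)&(z<.062)&(g<75); P=W[m]; print(n,"rib",len(P),np.percentile(P[:,2],[50,90]),rect(P[P[:,2]>.052]))
    m=roi&(z>.028)&(z<.036)&(g<75); P=W[m]; print("plate",np.median(P[:,2]),rect(P))
    A=np.c_[P[:,:2]-P[:,:2].mean(0),np.ones(len(P))]; print(" tilt",np.linalg.lstsq(A,P[:,2],rcond=None)[0][:2])
    q=contour(roi&(g<75)&(z>.02)); print("dark ray",rect(ray(s,q,.0315)))
s=dict(np.load("q_side.npz"));W=pts(s);z=W[...,2]
m=np.zeros((480,640),bool);m[78:112,260:315]=1;P=W[m&(z>.096)&(z<.104)];print("handle",len(P),rect(P))
E
```

```text
top rib 344 [0.05537795 0.05684152] (array([0.59642267, 0.0040843 ]), 45.73646926879883, 14.38158130645752, 14.45855712890625)
plate 0.03179052986985211 (array([0.5962431 , 0.00390335]), 79.25978088378906, 50.069061279296875, 14.06705093383789)
 tilt [0.00292712 0.00048109]
dark ray (array([0.59592963, 0.00375933]), 79.35175323486328, 50.1472282409668, 14.11455249786377)
side rib 301 [0.05443976 0.05654013] (array([0.59723901, 0.00447742]), 44.90845489501953, 14.273789405822754, 16.371084213256836)
plate 0.03178669258585847 (array([0.5973479 , 0.00469361]), 79.23314666748047, 48.64392852783203, 13.592569351196289)
 tilt [-0.00127419  0.01770592]
dark ray (array([0.5956803 , 0.00707605]), 79.35353088378906, 59.668331146240234, 14.511248588562012)
handle 225 (array([0.57803107, 0.16818466]), 59.50263595581055, 17.965335845947266, 5.569323539733887)
```

The lid's centre is within about 1 mm of the holder's, its yaw within about 1°, it is level, and its underside is at 0.0258 m. The plate corners were clean in both views. Now the door: grip the bar and slide along the door's -y.

```bash
python3 - <<'E'
from plant import r
import numpy as np,cv2
a=np.radians(6.9); o=[np.pi,0,a]
h=np.array([.578,.1662]); u=np.array([np.sin(a),-np.cos(a)])
r.move_straight([*h,.19],ori=o,speed=.15)
r.move_straight([*h,.084],speed=.12)
s=r.sense();print(s["t"],s["eef_pos"],s["force"])
r.grab(); r.hold(.1)
s=r.sense();print(s["t"],s["grip_width"],s["force"])
p=lambda k:[*(h+u*k),.084]
r.move_straight(p(.02),speed=.05); s=r.sense(); print(s["force"],s["eef_pos"])
k=.115; r.move_straight(p(k),speed=.08)
while k<.175:
    r.hold(.05); s=r.sense(); f=s["force"]; fs=-(f[:2]@u)
    print(round(k,3),((s["eef_pos"][:2]-h)@u).round(4),fs.round(2),f.round(1))
    if fs>10: break
    k+=.003; r.move_straight(p(k),speed=.04)
print(s["t"])
E
```

```text
13.4917 [0.57875999 0.16623319 0.08490019] [ 0.12153917  0.48465422 -0.13369442]
14.25 0.012023557056283139 [-1.77182901  0.60824474  4.71041232]
[-2.77939985 -1.2777993   5.0019732 ] [0.58055828 0.14556281 0.08436512]
0.115 0.1159 -0.98 [-3.1 -1.4  5.9]
0.118 0.1187 -0.76 [-3.2 -1.2  6.6]
0.121 0.1216 -0.16 [-3.5 -0.6  6.8]
0.124 0.1246 0.07 [-3.2 -0.3  5.7]
0.127 0.1276 -0.67 [-3.4 -1.1  6.7]
0.13 0.1306 -0.9 [-2.  -1.1  6. ]
0.133 0.1336 -0.08 [-2.9 -0.4  6.3]
0.136 0.1366 -0.8 [-3.1 -1.2  5.7]
0.139 0.1396 0.24 [-4.1 -0.3  5.8]
0.142 0.1426 -0.93 [-2.9 -1.3  5.1]
0.145 0.1456 -1.24 [-3.1 -1.6  6. ]
0.148 0.1487 -1.26 [-3.4 -1.7  5.8]
0.151 0.151 1.8 [-2.5  1.5  6.7]
0.154 0.1511 12.57 [-3.4 12.2  8.5]
20.0833
```

The stop was met at 0.151 m of travel, inside the expected 0.13 to 0.16 m. I relieve the push, release and retreat.

```bash
python3 - <<'E'
from plant import r
import numpy as np,cv2
a=np.radians(6.9); o=[np.pi,0,a]
h=np.array([.578,.1662]); u=np.array([np.sin(a),-np.cos(a)])
e=h+u*.1513
r.move_straight([*e,.084],speed=.04); r.hold(.1); print(r.sense()["force"])
r.gripper_open(); r.hold(.1); print(r.sense()["force"])
r.move_straight([*e,.22],speed=.15)
r.movep([.2,-.45,.3],[np.pi,0,.345]); r.hold(.2)
s=r.sense();print(s["t"],s["force"],s["eef_pos"])
for n in("top","side"):
    p=r.snapshot(n); np.savez(f"e_{n}.npz",**p); cv2.imwrite(f"pics/{n}4.png",p["frame"][:,:,::-1])
from h import *
for n,(a0,b,c,d) in {"top":(200,200,275,300),"side":(270,130,350,190)}.items():
    s=dict(np.load(f"e_{n}.npz")); W=pts(s); m=np.zeros((480,640),bool); m[b:d,a0:c]=1
    P=W[m&(W[...,2]>.096)&(W[...,2]<.105)]; print(n,len(P),rect(P) if len(P)>4 else "", "expected",e)
E
```

```text
[-3.17245628  1.87830244  7.01284272]
[ 0.04654544 -0.01857444 -0.30192317]
24.7 [-0.52359969 -0.03373753  0.30124413] [ 0.20050697 -0.44977742  0.29991933]
top 464 (array([0.59581274, 0.01546021]), 59.847137451171875, 14.309611320495605, 7.220972061157227) expected [0.5961767  0.01599581]
side 300 (array([0.59621246, 0.01762339]), 59.93121337890625, 16.55760955810547, 4.890483856201172) expected [0.5961767  0.01599581]
```

View pics/top4.png

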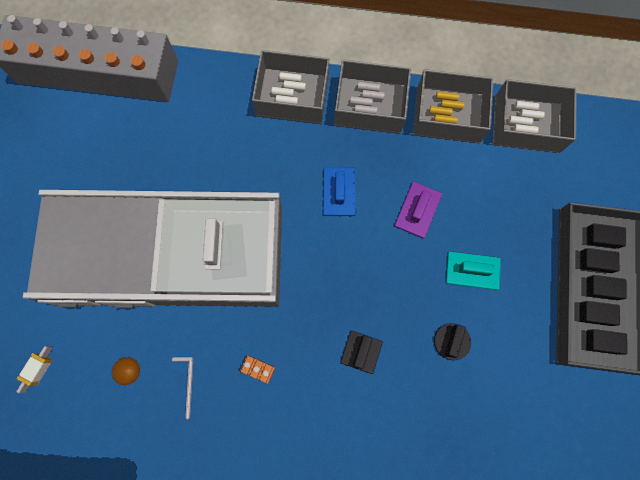

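View pics/side4.png

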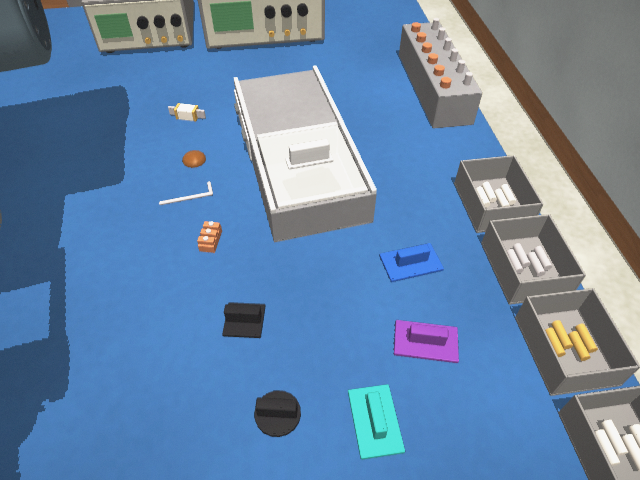

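The door covers the well. Its front edge is flush at the end wall (top, column 272) and the handle is at (211,242). The lid is faintly visible beneath at (225,250), in the same place, and the robot is clear. Handing in.

```bash
python3 - <<'E'
from plant import r
print(r.hand_in())
E
```

```text
the job is handed in; nothing more can be done
None
```

I laid the black oblong lid flat on the fuse holder, slid the acrylic door shut over it, and handed the job in at about 25 s of the 48 s limit. No verdict was reported.

- **Lid:** Before I closed the door, both views put its centre about 1 mm from the holder's. Its plate lay level (slopes up to 0.018), with the underside at about 0.0258 m. Yaw agreed within about 1°, except the side view's reading of the rib top, which was 2° off.
- **Door:** It met its stop after 0.151 m of travel, with the push force rising to about 12.6 N. After I let go, the handle was where that travel should leave it: within 1 mm in the top view and about 2 mm in the side view, where the handle is seen less cleanly.
- **End state:** The last pictures show the lid only faintly through the door, in the same place. I could not measure it precisely after closing. The arm is clear and touching nothing.

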